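Index the jar-filling dial to the empty jar

TASK

One empty, open jar is left on the jar-filling dial, in the place just to one side of the funnel. With the fingertips press the red spring plunger in, swing the dial round one hole, whichever way brings the open jar under the funnel, let the plunger spring out fully so that its pin locks in that hole, and move clear. Do not force anything, do not lift or tip any jar, and leave everything else where it stands.

Things in the scene. Friction and masses are not known exactly. Their poses are not given: they have to be found in the camera images.
- filler: jar-filling stand: grey drum, 310 mm diameter, 45 mm tall, fixed to the table; behind it a steel post (20 mm thick, 210 mm from the axis, 195 mm tall) holds a white funnel. Origin on the drum's axis at table height; z up; +x points from the axis to funnel and post. Six index holes in the drum's rim on a 138 mm radius, at 0, 60, .. 300 deg from +x
- dial (a joint): turn of the aluminium dial (244 mm diameter, top 53 mm above the table) about the drum's vertical axis, rad, 0 at the start, positive anticlockwise from above. One hole is 60 deg = 1.047 rad. Locked (0.3 deg of play) while the pin is in a hole; when it is out, free within +-189 deg of the start, with 0.07 N m of friction; stays where it is left
- dial_axis (a point): centre of the dial on its top face, 53 mm above the table, on the axis about which it turns
- plunger (a joint): how far the plunger is pressed in, m: 0 fully out (pin locked in a hole), 0.014 at its stop; the pin is clear of the hole beyond 0.0095. The spring pushes back with 4 N at 0, 10.5 N at the stop. Released between holes it stays about 0.009 in, the pin's ball tip rolling under the drum's rim, and springs out when within about 3 deg of a hole, which also centres it
- plunger_cap (a point): centre of the flat top of the plunger's red cap with black rubber pad (44 mm diameter, 12 mm thick; 134 mm above the table when out). It stands on the dial 85 mm from the axis, opposite the funnel at the start, goes straight down when pressed and turns with the dial: pushed sideways it turns the dial when the pin is out
- spout (a point): centre of the funnel's lower mouth (36 mm wide), 142 mm above the table, 85 mm from the dial's axis; the funnel widens to 84 mm at its top, 190 mm above the table
- open_jar_mid (a point): the empty open jar: clear, no lid, a white ring round its neck, 52 mm diameter, 75 mm tall; point on its axis, half-way up. It stands loose in a nest of four steel dowels (14 mm tall) on the dial, 85 mm from the axis, 60 deg to one side or the other of the funnel
- blue_jar_mid (a point): same jar, filled and screwed shut, 52 mm diameter, 78 mm tall, orange with a blue lid; point at its centre, 39 mm above its foot. Loose in one of the dial's nests; stays there
- green_jar_mid (a point): same jar, filled and screwed shut, 52 mm diameter, 78 mm tall, purple with a green lid; point at its centre, 39 mm above its foot. Loose in one of the dial's nests; stays there
- gold_jar_mid (a point): same jar, filled and screwed shut, 52 mm diameter, 78 mm tall, orange with a brass-coloured lid; point at its centre, 39 mm above its foot. Loose in one of the dial's nests; stays there
- cup: white paper cup, 72 mm wide at the rim, 95 mm tall, loose on the table; origin under its centre; leave it
- jar_lid: loose jar lid lying inside up, dark rim, blue inside, 60 mm diameter, 12 mm thick; origin under its centre; leave it
- spoon: steel spoon, 180 mm long, lying flat along its x axis; origin under its middle; leave it
- oil_bottle: dark brown oil bottle with white cap, 62 mm diameter, 190 mm tall, loose; origin under its centre; leave it
- tumbler: empty glass tumbler, 66 mm wide, 85 mm tall, loose; origin under its centre; leave it

How it is judged (in metres and radians):
On the way, in this order (a step that is already met when the one before it is completed fails the run):
1. the plunger is pressed in (value of joint plunger above 0.009 m), for 0.1 s.
2. the dial is turned away from its first hole ((value of joint dial above 0.35 rad or value of joint dial below -0.35 rad)), for 0.05 s.
At the end, for the whole second after the job is handed in: The dial is locked one hole (60 deg, within 1.4 deg) from its start and at rest, plunger less than 2 mm in; the open jar is upright with its axis within 8 mm of the funnel's; all jars sit in their nests; cup, bottle, tumbler, lid and spoon are at rest, upright, within 25 mm of their starts (horizontal distance between open_jar_mid and spout below 0.008 m and (value of joint dial between 1.022 and 1.072 rad or value of joint dial between -1.072 and -1.022 rad) and value of joint plunger below 0.002 m and angle between open_jar_mid's own z axis and vertical below 0.08 rad and z of open_jar_mid in the frame of filler below 0.0945 m and z of each of blue_jar_mid, green_jar_mid, gold_jar_mid in the frame of filler below 0.096 m and velocity of joint dial between -0.02 and 0.02 rad/s and distance of each of cup, oil_bottle, tumbler, jar_lid, spoon from where it was at the start of the episode below 0.025 m and linear speed of each of cup, oil_bottle, tumbler, jar_lid, spoon below 0.03 m/s and angle between each of cup, oil_bottle, tumbler's own z axis and vertical below 0.3 rad); the robot touches nothing.
It fails at once if a jar on the dial is lifted or tipped (z of open_jar_mid in the frame of filler above 0.1025 m or angle between any of open_jar_mid, blue_jar_mid, green_jar_mid, gold_jar_mid's own z axis and vertical above 0.25 rad or z of any of blue_jar_mid, green_jar_mid, gold_jar_mid in the frame of filler above 0.104 m).
It fails at once if the cup, bottle, tumbler, loose lid or spoon is shifted by more than 25 mm, or picked up (distance of any of cup, oil_bottle, tumbler, jar_lid, spoon from where it was at the start of the episode above 0.025 m).
It fails at once if the cup, bottle or tumbler is tipped (angle between any of cup, oil_bottle, tumbler's own z axis and vertical above 0.3 rad).
It fails at once if the fingers press or push with more than 40 N (contact force between the fingers and anything else above 40 N).
It also fails if it takes over 37 s, if anything falls off the work surface, if the arm or the gripper's body presses on something with over 40 N, if the wrist force passes 120 N, or if a joint passes its speed limit or range.

ROBOT

A 6-joint arm with a two-finger parallel gripper is mounted at the origin on the work surface. World frame = base frame: x ahead of the robot, y to its left, z up, the work surface at z = 0. Lengths are in m, angles in degrees, forces in N, time in s.
With the tool pointing down it reaches from about 0.4 to 0.825 m from the base axis. Payload 7 kg.
Tool frame: the origin (TCP) lies at the very end of the fingers, on their centre line; the grasp point (between the pads) lies 19 mm behind it; y points along the fingers, x is the direction in which the jaws open and shut, and the axes are right-handed (so a half turn about y gives the same grasp; the last joint's range is limited). The gripper opens to 88 mm and grips with 3 to 60 N. Pads are 19 mm wide; open, the fingers measure 130 mm over their backs; the gripper's body (78 mm by 193 mm) begins 47 mm behind the grasp point.
Start: joints at [-58.092, 20.546, 0.682, 0, -70.136, -16.507], TCP at [0.179, -0.651, 0.227] pointing down, gripper open.
Joint ranges: [-176.03, 176.03], [-82.01, 121.73], [-58.28, 71.71], [-173.87, 95.51], [-174.79, -0.11], [-173.66, 173.66]. Speed limits (degrees/s): [136.94, 136.94, 172.46, 180, 180, 180].

INTERFACE

Orientations are given as [roll, pitch, yaw] about the fixed x, y, z axes, in that order (R = Rz(yaw) Ry(pitch) Rx(roll)).
In Python, from plant import ctrl gives the robot as it stands.
- The arm moves only by the shell command python3 -m crank 'ROWS'. ROWS is JSON, a list that holds one entry, the list of rows, each a list of 5 numbers: the closure, from -1 (fully open) to 1 (shut), then the shift along the tool's x, y, z in mm, then the turn about the tool's y in rad. In form: [[[claw, x, y, z, turn], ...]]. A call has 1 to 12 rows; each row is the pose to reach, as a shift and turn from the pose commanded when the call began, along the tool's axes at that moment; what a row does not reach only later rows make up. A row lasts 1/8 s, in which the tool goes at most 62.5 mm and 10.7 degrees, less where a joint would pass 70% of its speed; a pose out of reach is approached as far as the arm can. A call with a gripper value outside its range is refused whole. The fingers move at their own pace and stop on an object; the grip force is fixed at half the most. Time passes only in rows, so rows that repeat a pose let the fingers close. It gives the time, the measured TCP pose, the force and the opening at its end, in the units of the state.
- ctrl.get_obs(): the state, without advancing time (a new reading comes with each control period).
- ctrl.snapshot(name): name is "scene" or "side" or "wrist"; returns the picture (420x560x3 uint8, red, green, blue); there is no depth.
- ctrl.camera_model(name): a dict with "fx", "fy", "cx", "cy" (pixels), "origin" and "orientation" of the camera in the world; the wrist camera has in their place "hand_eye" (4x4, takes a point from camera to tool coordinates, whose origin is the TCP and whose axes are the tool frame's). Camera axes: x right, y down, z forward; pixel columns grow to the right and rows downward; lengths in m; the calibration is good to about 2 mm. A picture is of the moment at which its call begins: read the wrist's pose just before it. camera_model takes no time and is no camera call.
- ctrl.close_job(): hands the job in, once; it reports no verdict.
Trained networks look in the newest picture that a camera, given by its name, has taken for a name from the list of things; names that differ only in an ending like _2 or _b are one class to them, and where a whole thing is asked for, a point or a joint stands for the part that bears it (a point fixed in the world has none). Each returns a list of dicts, best first, with "confidence" (0 to 1); they miss things now and then, are a little off and sometimes report something else, mostly with a low value. They report only what shows in the picture. A call takes as long as a camera call.
- ctrl.find_in(camera, name): "extent" ([left, top, width, height] in pixels, round what is visible of it).
The state is a dict: "clock": time; "joint_pos": joint angles; "qvel": joint speeds; "tau": joint torques, N m; "tool_pos": TCP position; "orientation": TCP orientation; "force": force on the tool from outside, world axes, zero at the start; "moment": the same for the moment, N m; "opening": finger opening in m.
Only numpy, scipy, OpenCV 4.12 (cv2) and the standard library are available. Lean on these libraries where they do the work, as an engineer would, in place of code of your own. Each camera call takes 0.05 s, during which the arm holds its last target.

## Working session

There is one attempt and no reset: what is moved stays moved. The work goes in short steps, Python scripts to look and compute and a shell command to move; the robot and the scene stay as the last step left them, time stands still between calls to the robot, and variables do not carry over. Pictures are saved under pics/ and viewed, and the job is handed in when it is done.

```bash
mkdir -p pics; ls; python3 - <<'E'
from plant import ctrl
import cv2
o=ctrl.get_obs();print(o)
for n in ("scene","side","wrist"):
    im=ctrl.snapshot(n);cv2.imwrite(f"pics/{n}0.png",im[:,:,::-1]);print(n,ctrl.camera_model(n))
    if n!="wrist":
        for t in ("filler","dial","plunger_cap","spout","open_jar_mid","blue_jar_mid","green_jar_mid","gold_jar_mid","oil_bottle","tumbler","cup"):
            r=ctrl.find_in(n,t);print(t,[(x["extent"],round(x["confidence"],2)) for x in r[:2]])
print(ctrl.get_obs()["clock"])
E
```

```text
pics
{'clock': 0.0, 'joint_pos': array([-5.80927803e+01,  2.05910348e+01,  6.29985020e-01, -2.06761136e-02,
       -7.01358012e+01, -1.65072509e+01]), 'qvel': array([-0.05258614,  0.08473346, -0.0011677 ,  0.04723804,  0.04081709,
        0.08452478]), 'tau': array([-5.86418191e-04, -5.82717741e+01,  2.93056029e+01,  6.99729234e+00,
        6.87827225e-03, -1.08739914e-04]), 'tool_pos': array([ 0.1790814 , -0.65026553,  0.22559669]), 'orientation': array([-8.99911137e+01, -9.83822598e-02,  1.05392919e+02]), 'force': array([ 0.70198914, -0.11831752, -0.65126124]), 'moment': array([-0.02344286, -0.00220866, -0.00075218]), 'opening': 0.08737109017944511}
scene {'fx': 515.6049185390558, 'fy': 515.6049185390558, 'cx': 276.93345981389547, 'cy': 206.3701367030299, 'origin': array([ 1.73277304, -0.70325639,  0.99425648]), 'orientation': array([-122.99581968,   -0.47036755,   59.15867242])}
filler [([251.9, 177.4, 96.2, 96.7], 0.72), ([275.9, 197.4, 15.9, 29.5], 0.44)]
dial [([264.1, 175.1, 62.6, 63.6], 0.6)]
plunger_cap [([78.4, 251.5, 29.4, 34.9], 0.66)]
spout [([250.8, 175.5, 97.5, 96.8], 
[... 996 characters left out ...]
.6], 0.58)]
gold_jar_mid [([286.9, 247.8, 17.4, 31.9], 0.93), ([296.4, 353.5, 27.6, 56.0], 0.42)]
oil_bottle [([298.5, 352.8, 27.8, 55.8], 0.64)]
tumbler [([315.8, 121.8, 17.1, 26.9], 0.89)]
cup [([254.0, 295.9, 28.4, 36.7], 0.83)]
wrist {'fx': 316.05243761712427, 'fy': 316.05243761712427, 'cx': 278.9305234408484, 'cy': 209.15659869427475, 'hand_eye': array([[ 9.99999989e-01, -1.42553440e-04, -4.67030243e-05,
         1.44719367e-04],
       [ 8.21366245e-06, -2.58834843e-01,  9.65921593e-01,
        -1.58600402e-01],
       [-1.49783816e-04, -9.65921583e-01, -2.58834839e-01,
         6.96600380e-02],
       [ 0.00000000e+00,  0.00000000e+00,  0.00000000e+00,
         1.00000000e+00]])}
1.25
```

```bash
python3 - <<'E'
import cv2
a=cv2.imread("pics/scene0.png");b=cv2.imread("pics/side0.png")
cv2.imwrite("pics/scene0c.png",cv2.resize(a[120:300,220:420],None,fx=4,fy=4,interpolation=2)[:600])
cv2.imwrite("pics/side0c.png",cv2.resize(b[190:340,190:370],None,fx=4,fy=4,interpolation=2))
E
```

```text
(no output)
```

View pics/scene0.png

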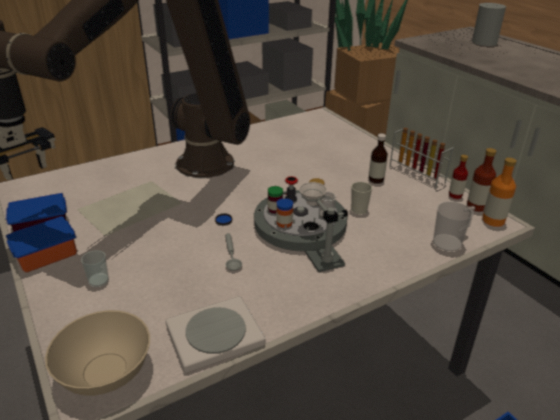

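View pics/side0.png

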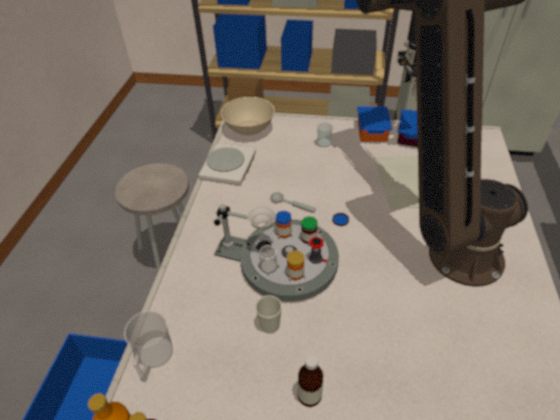

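```bash
ls pics
```

```text
scene0.png
scene0c.png
side0.png
side0c.png
wrist0.png
```

View pics/scene0c.png

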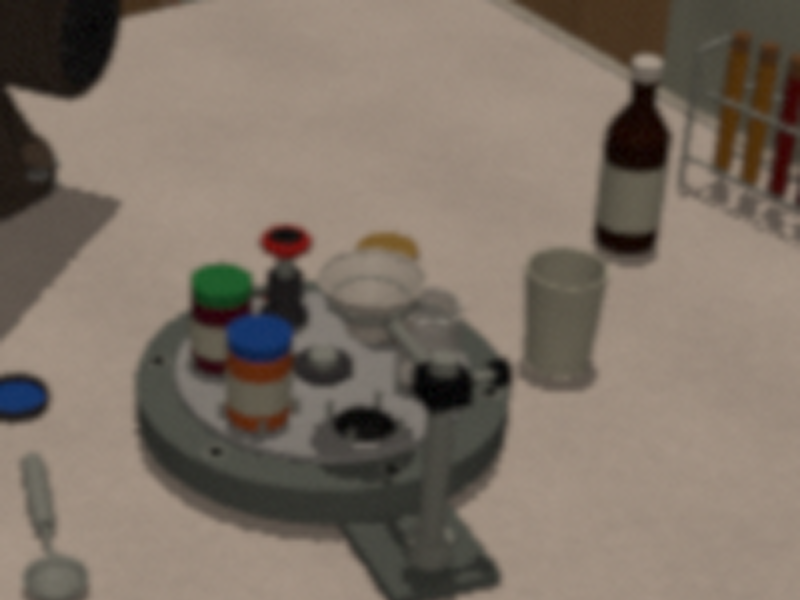

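View pics/side0c.png

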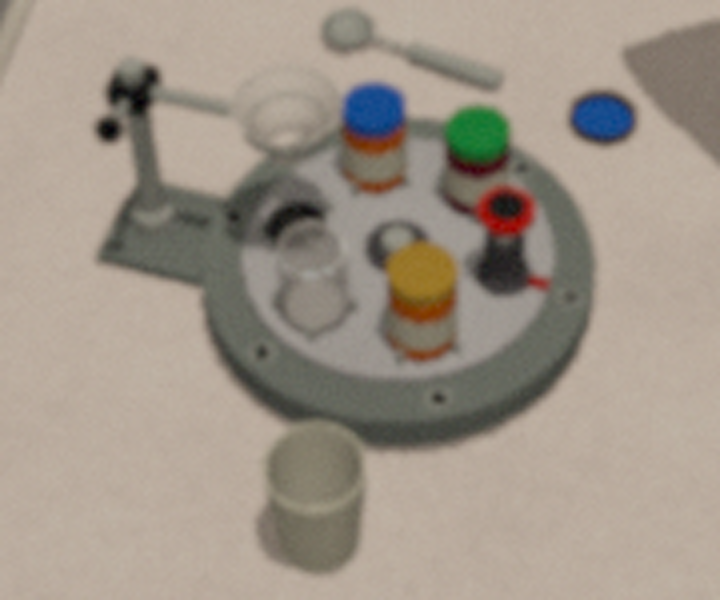

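View pics/wrist0.png

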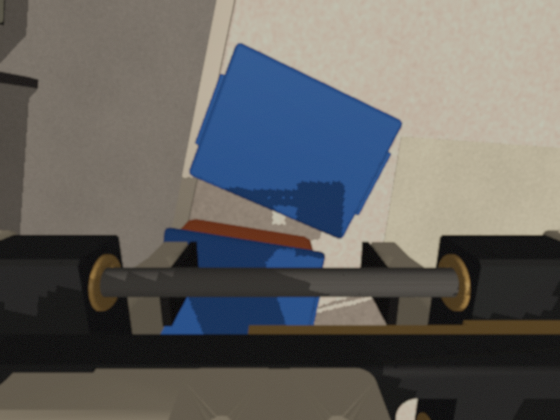

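```bash
cat > h.py <<'E'
import numpy as np
from scipy.spatial.transform import Rotation as R
def proj(cm,P):
    Rm=R.from_euler('xyz',cm["orientation"],degrees=True).as_matrix()
    p=(np.atleast_2d(P)-cm["origin"])@Rm
    return np.c_[cm["fx"]*p[:,0]/p[:,2]+cm["cx"],cm["fy"]*p[:,1]/p[:,2]+cm["cy"]]
def ray(cm,uv,z):
    Rm=R.from_euler('xyz',cm["orientation"],degrees=True).as_matrix()
    d=Rm@np.array([(uv[0]-cm["cx"])/cm["fx"],(uv[1]-cm["cy"])/cm["fy"],1])
    return cm["origin"]+d*(z-cm["origin"][2])/d[2]
E
python3 - <<'E'
from plant import ctrl
from h import *
from scipy.optimize import least_squares
side,scene=ctrl.camera_model("side"),ctrl.camera_model("scene")
S=[(374,103,300,85,.131),(479,131,240,85,.131),(421,272,120,85,.131),(507,207,180,85,.134)]+[(234,215,0,138,.045),(262,351,60,138,.045),(438,397,120,138,.045),(569,296,180,138,.045),(521,168,240,138,.045)]
C=[(286,242,180,85,.134),(223,283,240,85,.131),(261,335,300,85,.131),(388,246,120,85,.131),(393,467,0,138,.045),(216,451,300,138,.045),(158,359,240,138,.045)]
def P(q,F):
    F=np.array(F,float);a=np.radians(F[:,2])+q[2];r=F[:,3]/1000
    return np.c_[q[0]+r*np.cos(a),q[1]+r*np.sin(a),F[:,4]]
def res(q,w=3):
    o=[]
    if w&1:o.append(proj(side,P(q,S))-(190+np.array(S)[:,:2]/4))
    if w&2:o.append(proj(scene,P(q,C))-(np.array([220,120])+np.array(C)[:,:2]/4))
    return np.vstack(o).ravel()
for w in (1,2,3):
    s=least_squares(res,[.6,.0,0],args=(w,));print(w,s.x[:2],np.degrees(s.x[2]));print(s.fun.reshape(-1,2).round(1).tolist() if w==3 else "")
q=s.x
print("cap",P(q,[(0,0,180,85,.134)]),"cap end cw",P(q,[(0,0,120,85,.134)]),"spout",P(q,[(0,0,0,85,.142)]))
for n,uv,z in (("cup",(268,328),0.0),("bottle",(311,400),0),):print(n,ray(side,uv,z))
print("lid",ray(side,(341,219),.01))
o=ctrl.get_obs();print(R.from_euler('xyz',o["orientation"],degrees=True).as_matrix().round(3),o["tool_pos"])
E
```

```text
1 [0.5554715 0.0985195] -10.41389748727872

2 [0.56270335 0.09588484] -9.8481249058566

3 [0.55702679 0.09839121] -9.929008914676485
[[-0.7, 0.1], [-0.8, -1.1], [-0.1, -0.9], [-0.6, -0.6], [-0.7, 0.5], [-0.5, 0.5], [-0.3, 0.3], [-0.3, 0.2], [-0.3, -0.2], [-0.2, -2.5], [-0.5, -1.9], [-0.3, -1.7], [-0.4, -0.5], [-0.4, -0.2], [-0.0, -0.6], [-0.0, -0.3]]
cap [[0.4732999  0.11304757 0.134     ]] cap end cw [[0.52785613 0.178229   0.134     ]] spout [[0.64075367 0.08373484 0.142     ]]
cup [0.585814   0.33833681 0.        ]
bottle [0.44533899 0.52532686 0.        ]
lid [ 0.40233161 -0.10870854  0.01      ]
[[-0.266  0.    -0.964]
 [ 0.964 -0.    -0.266]
 [-0.    -1.    -0.   ]] [ 0.17923    -0.65077045  0.22660509]
```

```bash
python3 -m crank '[[[1,41,0,-40,0],[1,82,0,-80,0],[1,123,0,-120,0],[1,164,0,-160,0],[1,205,0,-200,0],[1,246,0,-240,0],[1,287,0,-280,0],[1,327,0,-319,0],[1,382,0,-347,0],[1,437,0,-375,0],[1,492,0,-403,0],[1,547,0,-431,0]]]'
```

```text
clock: 2.75
tool_pos: [0.4496, -0.0068, 0.2271]
orientation: [-90.1, -0.0, 105.4]
force: [1.4, 0.3, 0.2]
opening: 0.0002
```

```bash
python3 -m crank '[[[1,55,0,-28,0],[1,111,0,-56,0],[1,111,30,-56,0],[1,111,60,-56,0],[1,111,60,-56,0]]]'; python3 - <<'E'
from plant import ctrl
import cv2
o=ctrl.get_obs();print(o["tool_pos"],o["orientation"],o["joint_pos"],o["force"])
for n in ("side","scene","wrist"):
    im=ctrl.snapshot(n);cv2.imwrite(f"pics/{n}1.png",im[:,:,::-1])
b=cv2.imread("pics/side1.png")
cv2.imwrite("pics/side1c.png",cv2.resize(b[170:320,210:390],None,fx=4,fy=4,interpolation=2))
b=cv2.imread("pics/scene1.png")
cv2.imwrite("pics/scene1c.png",cv2.resize(b[100:250,220:400],None,fx=4,fy=4,interpolation=2))
E
```

```text
clock: 3.38
tool_pos: [0.4727, 0.1124, 0.165]
orientation: [-89.8, 0.1, 105.4]
force: [0.7, -0.9, 0.9]
opening: 0.0005
[0.47267727 0.11241025 0.16495283] [-8.97708734e+01  6.69258149e-02  1.05415534e+02] [ 3.66113003e+01  5.76601986e+00 -2.75000372e+01 -2.43844712e-02
 -5.69717690e+01 -1.11182567e+02] [ 0.74796359 -0.93194301  0.9112691 ]
```

View pics/side1c.png

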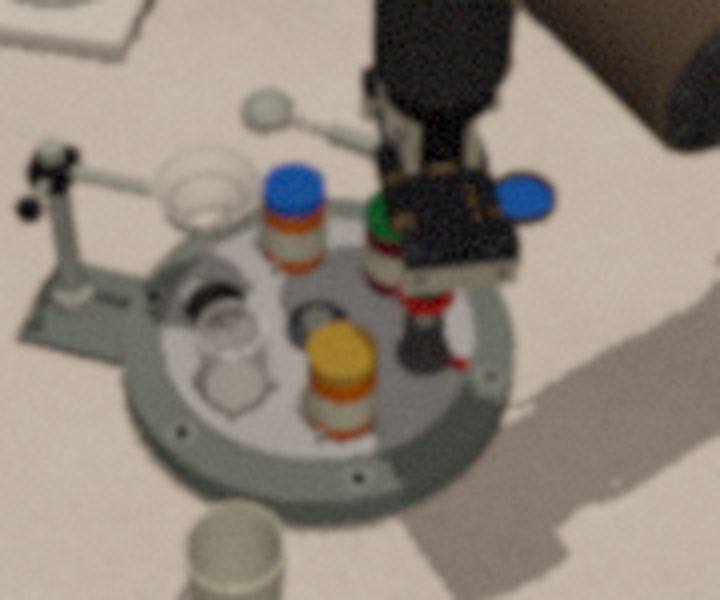

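View pics/scene1c.png

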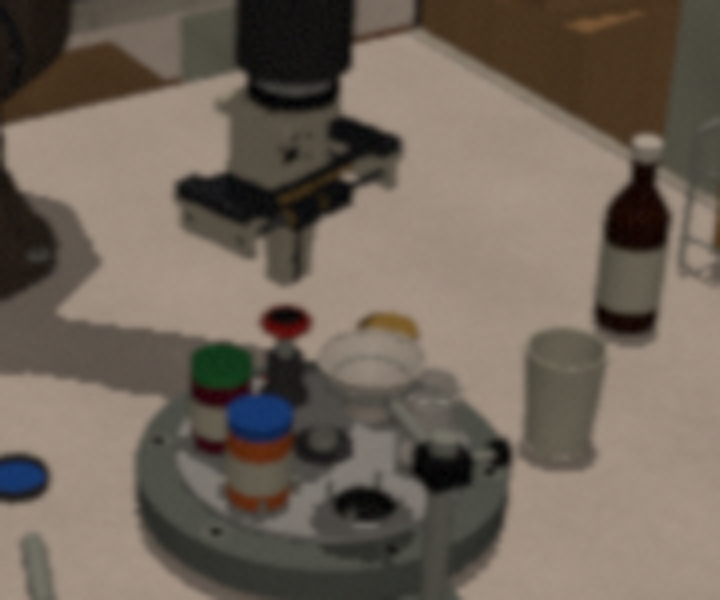

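View pics/wrist1.png

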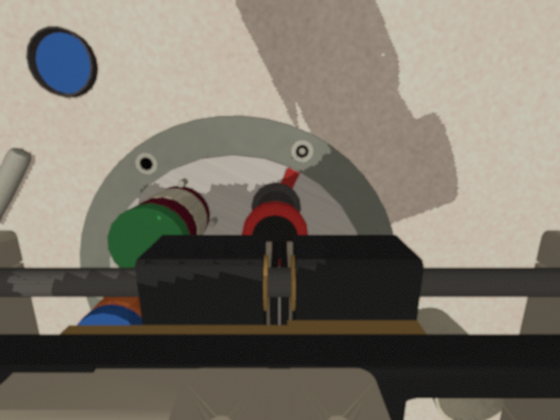

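```bash
python3 -m crank '[[[1,-1,8,0,-0.17],[1,-1,16,0,-0.35],[1,-1,22,0,-0.524],[1,-1,28,0,-0.524],[1,-1,32,0,-0.524],[1,-1,35,0,-0.524],[1,-1,36,0,-0.524],[1,-1,36,0,-0.524]]]'
```

```text
clock: 4.53
tool_pos: [0.4745, 0.112, 0.131]
orientation: [-90.0, 0.0, 135.4]
force: [-0.3, 0.2, 5.0]
opening: 0.0003
```

```bash
python3 -m crank '[[[1,0,3,0,0],[1,0,6,0,0],[1,0,9,0,0],[1,0,9,0,0],[1,0,9,0,0]]]'; python3 - <<'E'
from plant import ctrl
from h import *
o=ctrl.get_obs();print(o["tool_pos"],o["force"])
# arc in tool axes about the axis, tip start = measured pos
Rm=R.from_euler('xyz',o["orientation"],degrees=True).as_matrix()
c=np.array([.557,.0984]);p=o["tool_pos"]
for a in range(-5,-65,-5):
    t=np.radians(a);v=p[:2]-c
    w=c+np.array([[np.cos(t),-np.sin(t)],[np.sin(t),np.cos(t)]])@v
    d=Rm.T@np.r_[w-p[:2],0];print(a,(d*1000).round(1),round(-t,3))
E
```

```text
clock: 5.15
tool_pos: [0.4746, 0.1121, 0.1223]
orientation: [-90.0, 0.0, 135.4]
force: [-3.3, 0.4, 8.0]
opening: 0.0007
[0.4745694  0.1120888  0.12234904] [-3.32380718  0.35759215  8.04247376]
-5 [ 3.9  0.  -6.1] 0.087
-10 [  7.3   0.  -12.6] 0.175
-15 [ 10.1   0.  -19.3] 0.262
-20 [ 12.3   0.  -26.3] 0.349
-25 [ 13.9   0.  -33.4] 0.436
-30 [ 14.9   0.  -40.6] 0.524
-35 [ 15.2   0.  -47.9] 0.611
-40 [ 14.9   0.  -55.2] 0.698
-45 [ 14.    0.  -62.4] 0.785
-50 [ 12.5   0.  -69.5] 0.873
-55 [ 10.3   0.  -76.5] 0.96
-60 [  7.5   0.  -83.2] 1.047
```

```bash
python3 -m crank '[[[1,0,1,0,0],[1,0,1,0,0]]]';python3 - <<'E'
from plant import ctrl
import cv2
im=ctrl.snapshot("scene");cv2.imwrite("pics/scene2.png",im[:,:,::-1])
print(ctrl.get_obs()["force"],ctrl.get_obs()["tool_pos"])
b=cv2.imread("pics/scene2.png")
cv2.imwrite("pics/scene2c.png",cv2.resize(b[120:220,240:340],None,fx=6,fy=6,interpolation=2))
E
```

```text
clock: 5.4
tool_pos: [0.4746, 0.1121, 0.1214]
orientation: [-90.0, 0.0, 135.4]
force: [-3.8, 0.1, 9.3]
opening: 0.0002
[-3.36760682 -0.39748143  8.81230529] [0.47458191 0.11211363 0.12140948]
```

View pics/scene2c.png

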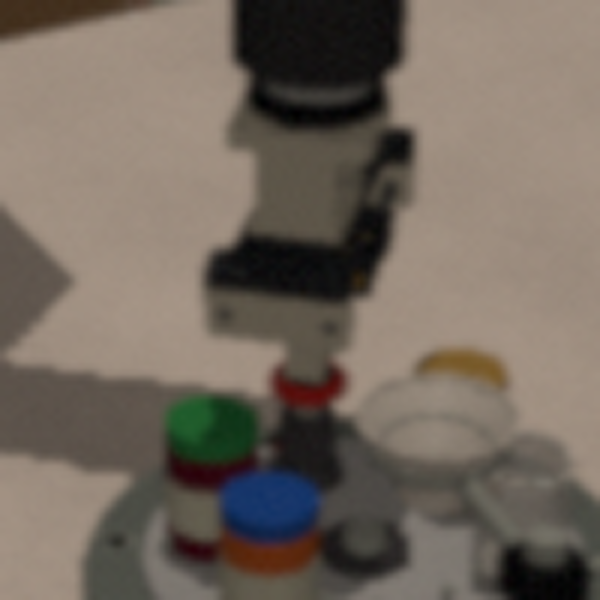

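```bash
python3 -m crank '[[[1,0,1,0,0],[1,2,1,-3,0.043],[1,3.9,1,-6.1,0.087],[1,5.6,1,-9.3,0.131],[1,7.3,1,-12.6,0.175],[1,8.7,1,-16,0.218],[1,10.1,1,-19.3,0.262],[1,10.1,1,-19.3,0.262]]]';python3 - <<'E'
from plant import ctrl
import cv2
im=ctrl.snapshot("scene");cv2.imwrite("pics/scene3.png",im[:,:,::-1])
b=cv2.imread("pics/scene3.png")
cv2.imwrite("pics/scene3c.png",cv2.resize(b[120:270,220:360],None,fx=4,fy=4,interpolation=2))
E
```

```text
clock: 6.45
tool_pos: [0.4819, 0.1338, 0.1208]
orientation: [-90.2, 0.0, 120.4]
force: [-0.8, 1.4, 10.0]
opening: 0.0003
```

View pics/scene3c.png

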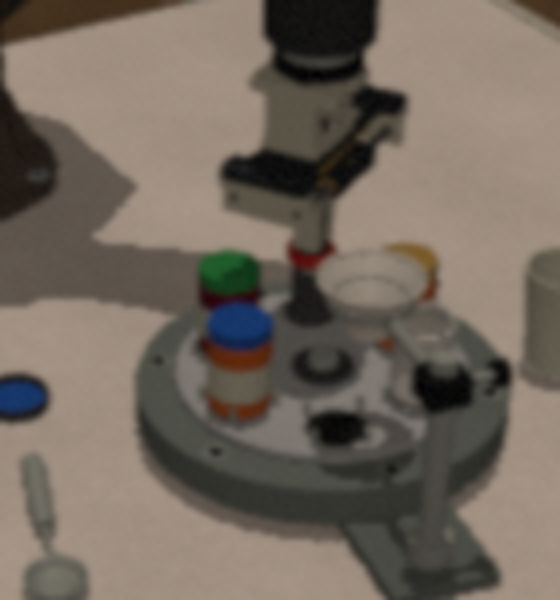

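```bash
python3 - <<'E'
from plant import ctrl
from h import *
o=ctrl.get_obs();p=o["tool_pos"];print(p,o["force"])
Rm=R.from_euler('xyz',o["orientation"],degrees=True).as_matrix()
c=np.array([.557,.0984]);v=p[:2]-c;print(np.hypot(*v),np.degrees(np.arctan2(v[1],v[0])))
for a in np.arange(-4.5,-46,-4.5):
    t=np.radians(a)
    w=c+np.array([[np.cos(t),-np.sin(t)],[np.sin(t),np.cos(t)]])@v
    d=Rm.T@np.r_[w-p[:2],0];print(a,(d*1000).round(1),round(-t,3))
E
```

```text
[0.48184866 0.13379412 0.12085491] [-1.90468211  0.65038471  9.95051397]
0.08306905199263093 154.78091558554326
-4.5 [ 3.5  0.  -5.5] 0.079
-9.0 [  6.5   0.  -11.3] 0.157
-13.5 [  9.1   0.1 -17.3] 0.236
-18.0 [ 11.1   0.1 -23.5] 0.314
-22.5 [ 12.7   0.1 -29.8] 0.393
-27.0 [ 13.8   0.1 -36.2] 0.471
-31.5 [ 14.4   0.1 -42.7] 0.55
-36.0 [ 14.5   0.1 -49.3] 0.628
-40.5 [ 14.    0.2 -55.8] 0.707
-45.0 [ 13.1   0.2 -62.2] 0.785
```

```bash
python3 -m crank '[[[1,3.5,0,-5.5,0.079],[1,6.5,0,-11.3,0.157],[1,9.1,0,-17.3,0.236],[1,11.1,0,-23.5,0.314],[1,12.7,0,-29.8,0.393],[1,13.8,0,-36.2,0.471],[1,14.4,0,-42.7,0.55],[1,14.5,0,-49.3,0.628],[1,14,0,-55.8,0.707],[1,13.1,0,-62.2,0.785],[1,13.1,0,-62.2,0.785]]]';python3 - <<'E'
from plant import ctrl
import cv2
print(ctrl.get_obs()["joint_pos"].round(1))
for n in("scene","side"):
    im=ctrl.snapshot(n);cv2.imwrite(f"pics/{n}4.png",im[:,:,::-1])
b=cv2.imread("pics/scene4.png")
cv2.imwrite("pics/scene4c.png",cv2.resize(b[120:270,220:390],None,fx=4,fy=4,interpolation=2))
b=cv2.imread("pics/side4.png")
cv2.imwrite("pics/side4c.png",cv2.resize(b[190:340,190:370],None,fx=4,fy=4,interpolation=2))
E
```

```text
clock: 7.88
tool_pos: [0.5299, 0.1769, 0.1212]
orientation: [-90.2, -0.2, 75.4]
force: [-0.6, 2.3, 9.7]
opening: 0.0005
[ 3.860e+01  1.480e+01 -2.250e+01  1.000e-01 -5.240e+01 -1.432e+02]
```

View pics/scene4c.png

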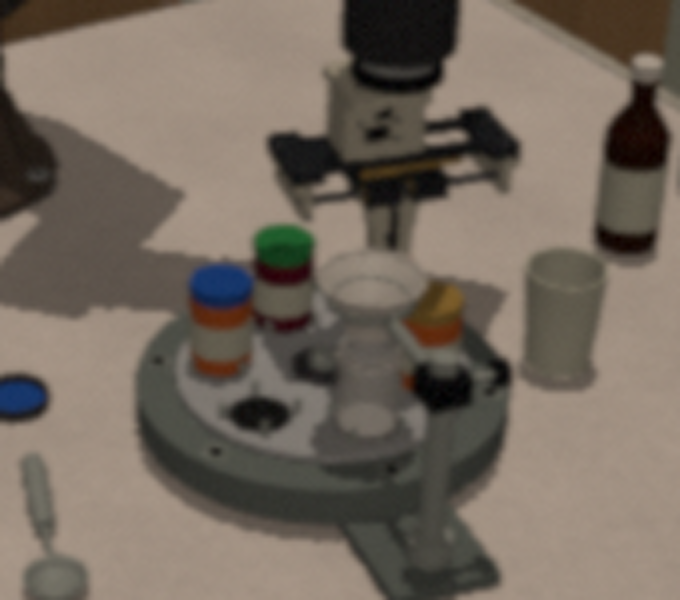

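View pics/side4c.png

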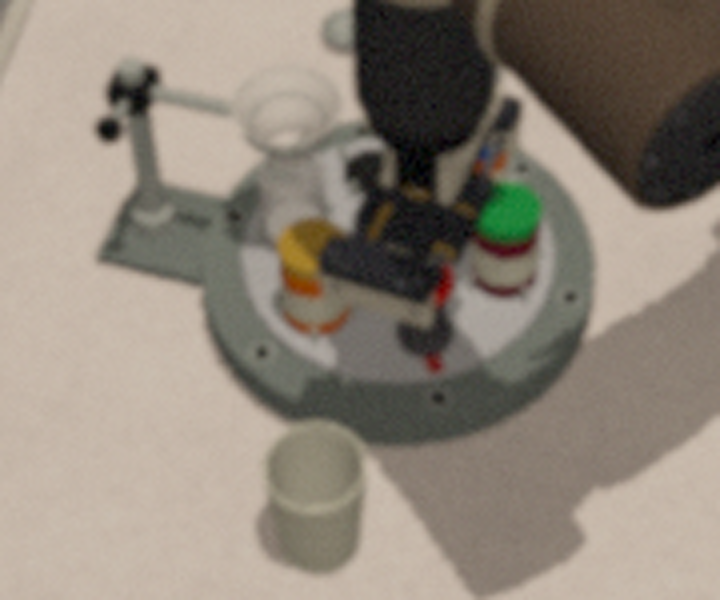

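```bash
python3 -m crank '[[[1,0,-2,0,0],[1,0,-4,0,0],[1,0,-7,0,0],[1,0,-11,0,0],[1,0,-16,0,0],[1,0,-24,0,0],[1,0,-40,0,0],[1,0,-70,0,0],[1,0,-70,0,0]]]';python3 - <<'E'
from plant import ctrl
import cv2
for n in("scene","side","wrist"):
    im=ctrl.snapshot(n);cv2.imwrite(f"pics/{n}5.png",im[:,:,::-1])
b=cv2.imread("pics/scene5.png")
cv2.imwrite("pics/scene5c.png",cv2.resize(b[120:270,220:390],None,fx=4,fy=4,interpolation=2))
b=cv2.imread("pics/side5.png")
cv2.imwrite("pics/side5c.png",cv2.resize(b[190:340,190:370],None,fx=4,fy=4,interpolation=2))
E
```

```text
clock: 9.1
tool_pos: [0.5288, 0.1762, 0.1927]
orientation: [-90.2, -0.2, 75.5]
force: [1.0, 0.3, 0.7]
opening: 0.0001
```

View pics/scene5c.png

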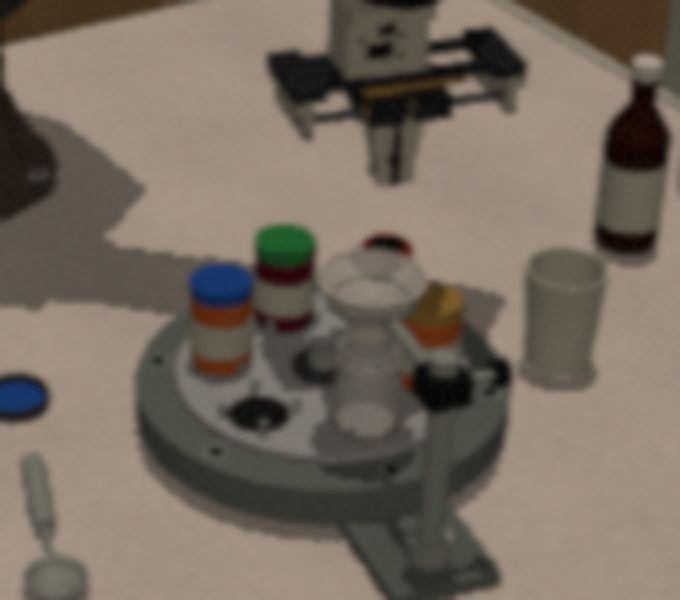

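View pics/side5c.png

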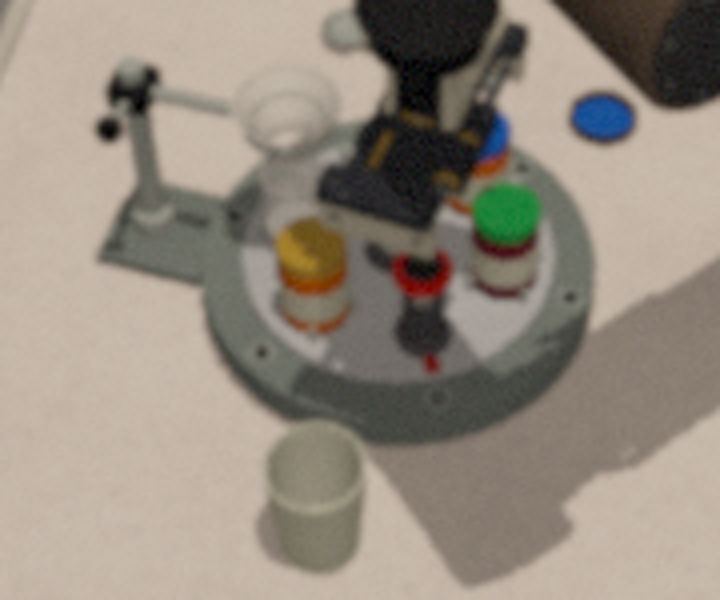

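View pics/wrist5.png

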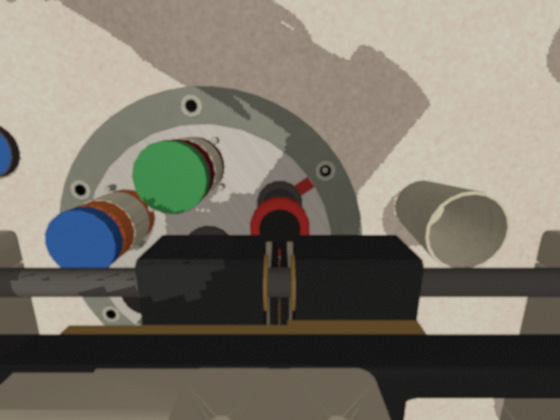

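```bash
python3 -m crank '[[[1,0,-30,0,0],[1,0,-60,0,0],[1,0,-60,40,0],[1,0,-60,80,0],[1,0,-60,100,0],[1,0,-60,100,0]]]';python3 - <<'E'
from plant import ctrl
import cv2
from h import *
for n in("scene","side"):
    im=ctrl.snapshot(n);cv2.imwrite(f"pics/{n}6.png",im[:,:,::-1])
for n in("open_jar_mid","plunger_cap"):print(n,[(x["extent"],x["confidence"]) for x in ctrl.find_in("side",n)])
b=cv2.imread("pics/scene6.png")
cv2.imwrite("pics/scene6c.png",cv2.resize(b[120:270,220:390],None,fx=4,fy=4,interpolation=2))
b=cv2.imread("pics/side6.png")
cv2.imwrite("pics/side6c.png",cv2.resize(b[190:340,190:370],None,fx=4,fy=4,interpolation=2))
c=np.array([.557,.0984]);
for w,off in(("side",(190,190)),("scene",(220,120))):
  for z in(.134,.125):
    for a in (117,120,123):
        t=np.radians(a-9.93);P=np.r_[c+.085*np.array([np.cos(t),np.sin(t)]),z]
        print(w,z,a,((proj(ctrl.camera_model(w),P)[0]-off)*4).round(1))
E
```

```text
clock: 10.0
tool_pos: [0.4297, 0.2008, 0.2494]
orientation: [-90.0, 0.0, 75.5]
force: [-0.3, 1.1, 0.1]
opening: 0.0005
open_jar_mid [([255.2, 232.9, 19.0, 16.8], 0.72), ([259.1, 242.5, 16.8, 29.6], 0.16)]
plunger_cap [([288.7, 251.3, 13.3, 10.7], 0.64)]
side 0.134 117 [414.4 266.6]
side 0.134 120 [420.5 265.6]
side 0.134 123 [426.6 264.4]
side 0.125 117 [414.5 274.6]
side 0.125 120 [420.5 273.6]
side 0.125 123 [426.5 272.4]
scene 0.134 117 [390.7 242.6]
scene 0.134 120 [386.5 240.8]
scene 0.134 123 [382.  239.2]
scene 0.125 117 [390.2 252. ]
scene 0.125 120 [385.9 250.2]
scene 0.125 123 [381.5 248.5]
```

View pics/side6c.png

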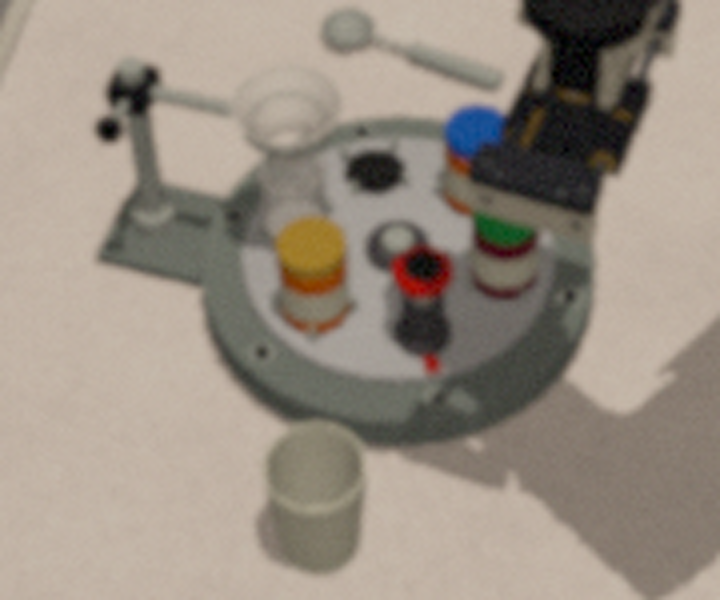

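View pics/scene6c.png

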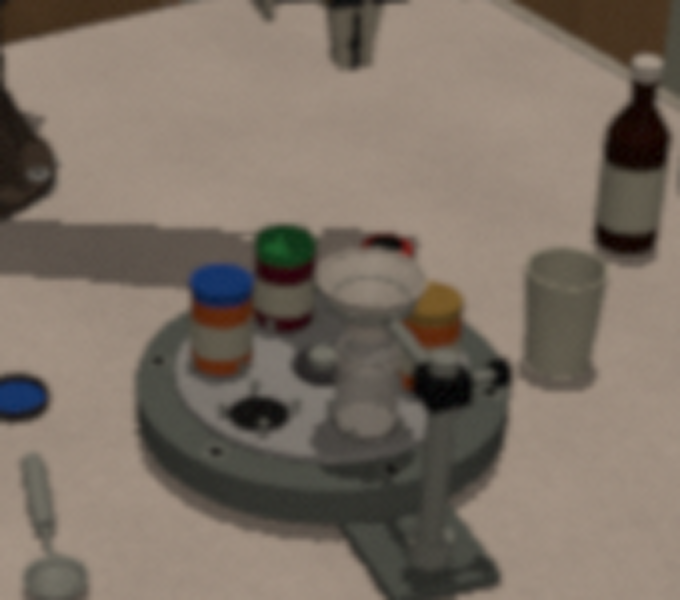

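```bash
python3 - <<'E'
import cv2
from plant import ctrl
from h import *
c=np.array([.557,.0984])
for w,ims in (("side",("side0","side6")),("scene",("scene0",))):
  for f,a in zip(ims,(180,120)):
    h=cv2.imread(f"pics/{f}.png").astype(int);m=((h[...,2]>70)&(h[...,2]>2.2*h[...,1])&(h[...,2]>2.2*h[...,0])).astype(np.uint8)
    t=np.radians(a-9.93)
    P=[np.r_[c+.085*np.array([np.cos(t),np.sin(t)]),z] for z in(.134,.125)]
    p=proj(ctrl.camera_model(w),np.array(P));print(f,"pred",p.round(1).tolist())
    x0,y0=p[0].round().astype(int)
    n,l,s,ce=cv2.connectedComponentsWithStats(m[y0-14:y0+15,x0-14:x0+15])
    for k in range(1,n):
        if s[k,4]>8:print(s[k]+[x0-14,y0-14,0,0,0],(ce[k]+[x0-14,y0-14]).round(2))
b=[cv2.resize(cv2.imread(f"pics/{f}.png")[y-16:y+24,x-20:x+20],None,fx=9,fy=9,interpolation=2) for f,x,y in(("side0",316,244),("side6",295,259))]
cv2.imwrite("pics/cmp.png",np.hstack(b))
E
```

```text
side0 pred [[316.2, 241.2], [316.1, 243.2]]
[309 237  14  12  95] [315.76 243.22]
side6 pred [[295.1, 256.4], [295.1, 258.4]]
[288 252  15  12  89] [294.45 258.79]
scene0 pred [[291.3, 178.0], [291.2, 180.3]]
[286 178  11   7  38] [291.   181.05]
```

View pics/cmp.png

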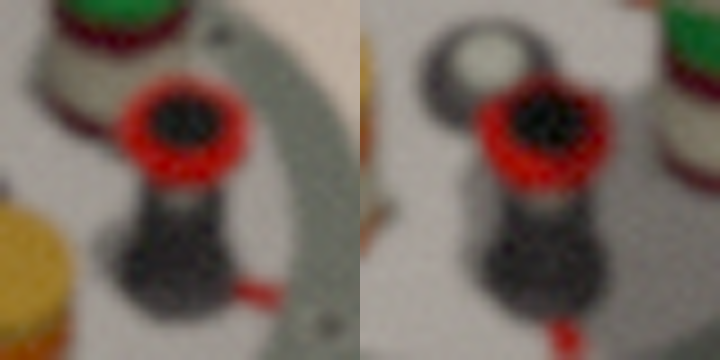

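```bash
python3 - <<'E'
from plant import ctrl
o=ctrl.get_obs();print(o["clock"],o["qvel"].round(2),o["force"]);print(ctrl.close_job())
E
```

```text
10.2 [-0.21  0.22  0.06 -0.12  0.01 -0.13] [-0.56026076  0.1982306   0.21660252]
the job is handed in; nothing more can be done
None
```

I pressed the plunger in with the closed fingertips, using up to about 10 N. I then swung the dial 60° clockwise seen from above, let the plunger spring out and moved the arm clear. The job was handed in at about 10.2 s, and the hand-in reports no verdict.

**Plunger:** In the side picture the cap moved 15.6 px down, against about 15.2 px expected if it is fully out and 17.2 px if it is stuck 9 mm in. I take it as out and locked. The picture only resolves this to roughly 2 mm, and I did not confirm it by touch.

**Dial:** In the side picture the cap's sideways position fits a 60° turn closely, and the red mark points at the next hole.

**Jars and loose things:** The open jar stands upright under the funnel, and the other jars look seated in their nests. I saw no shift in the cup, bottle, lid or spoon. The tumbler was outside my last close-ups, but the arm did not go near it in the final moves. I checked the jars by eye only, not by measurement.

**Forces:** At the last reading the tool force was near zero and the arm was still.

**Disagreements:**
- The jar network's best box on the side picture covered only part of the open jar, so I did not use it.
- The two cameras gave dial axis positions about 7 mm apart. I used the combined fit, and the turn came out right.

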